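# Put the gel scraper away in its blade dock

## Robot

A 7-joint arm with a two-finger parallel gripper is mounted at the origin on a cart in front of the work surface, level with it; the furniture and walls round the work are solid. World frame = base frame: x ahead of the robot, y to its left, z up, the work surface at z = 0. Lengths are in m, angles in rad, forces in N, time in s.
With the tool pointing down it reaches from about 0.35 to 0.9 m from the base axis. Payload 7.2 kg.
Tool frame: the origin (TCP) lies at the very end of the fingers, on their centre line; the grasp point (between the pads) lies 19 mm behind it; y points along the fingers, z is the direction in which the jaws open and shut, and the axes are right-handed (so a half turn about y gives the same grasp; the last joint's range is limited). The gripper opens to 85 mm and grips with 20 to 120 N. Pads are 22 mm wide; open, the fingers measure 114 mm over their backs; the gripper's body (76 mm by 85 mm) begins 54 mm behind the grasp point. The pads swing forward as they close: fully open they stand 13 mm farther back than shut.
Start: joints at [-1.297, 0.411, -0.013, 1.596, 0.006, 1.134, -0.082], TCP at [0.209, 0.589, 0.231] pointing down, gripper open.
Joint ranges: [-2.95, 2.95], [-0.29, 1.99], [-1.47, 1.44], [0.14, 2.54], [-1.03, 4.17], [0.13, 1.85], [-2.86, 2.86]. Speed limits (rad/s): [2.39, 2.39, 3.01, 3.01, 3.14, 3.14, 3.14].

## Interface

Orientations are given as a rotation vector (axis times angle).
In Python, from bench import env gives the robot as it stands. The module is installed in compiled form; this text tells all that it offers.
- The arm moves only by the tool carry_out, never from a script. Its argument "targets" is a list of rows, each a list of 3 entries, a list of its own where there are three numbers: the finger opening in mm, from 0 to 85.4, then the shift along the tool's x, y, z in units of 30 mm (1.0 is 30 mm), then the turn, a rotation vector about the tool's x, y, z in units of 10 degrees (1.0 is 10 degrees). In form: [[hand, [x, y, z], [wx, wy, wz]], ...]. A call has 1 to 12 rows; each row shifts and turns the commanded pose from where the row before left it, along the tool's axes as they then stand; what a row does not reach is not made up. A row lasts 1/8 s, in which the tool goes at most 62.5 mm and 10.7 degrees, less where a joint would pass 70% of its speed; a pose out of reach is approached as far as the arm can. A call is refused whole if a number of a shift passes 1 or a number of a turn 1, either way. A call with a gripper value outside its range is refused whole. The fingers move at their own pace and stop on an object; the grip force is fixed at half the most. Time passes only in rows, so rows that do not move let the fingers close. It gives the time, the measured TCP pose, the force and the opening at its end, in the units of the state.
- env.state(): the state, without advancing time (a new reading comes with each control period).
- env.grab_frame(name): name is "scene" or "top"; returns (picture, depth): 420x560x3 uint8, red, green, blue; 420x560 float32, m along the optical axis (not along the pixel's ray), 0 where there is no reading.
- env.camera_info(name): a dict with "fovy" (degrees; the focal length in pixels is half the picture's height over the tangent of half this angle, whatever the lens; pixels are square), "cx", "cy" (the principal point, pixels), "k1" (the pictures are not rectified: a ray, as slopes to the right and down, at radius r is drawn at 1 + k1 r^2 times it, then the intrinsics apply), "R" (3x3) and "t" (3): a world point X has camera coordinates R X + t. Camera axes: x right, y down, z forward; pixel columns grow to the right and rows downward; lengths in m; the calibration is good to about 2 mm. A picture is of the moment at which its call begins. camera_info takes no time and is no camera call.
- env.finish_job(): hands the job in, once; it reports no verdict.
The state is a dict: "t": time; "q": joint angles; "joint_velocities": joint speeds; "joint_torque": joint torques, N m; "eef_pos": TCP position; "ee_rot": TCP orientation; "force": force on the tool from outside, world axes, zero at the start; "moment": the same for the moment, N m; "finger_gap": finger opening in m.
Only numpy, scipy, OpenCV 4.12 (cv2) and the standard library are available. Lean on these libraries where they do the work, as an engineer would, in place of code of your own. Each camera call takes 0.05 s, during which the arm holds its last target.

## Task

Swing the red keeper arm of the green dock well out of the way, then push the blue gel scraper flat along the worktop, blade first, into the dock's slot until its handle meets the block. Then swing the keeper fully shut behind the scraper so that it cannot slide out. Do not lift the scraper, and leave the other things on the worktop where they are.

Things in the scene. Friction and masses are not known exactly. Their poses are not given: they have to be found in the camera images.
- dock: fixed green block 64 deep (x), 124 wide (y), 32 mm high. Origin on the worktop at the middle of the slot mouth in its front face; +x points into the slot, z up. Slot 88 wide, 9 high above the bare worktop, 58 mm deep. In front, black guide rails 14 mm high: 88 mm apart from x = 0 to -25 mm, then flaring to 120 mm apart at x = -51 mm.
- keeper_pivot (a point): axis of the keeper's upright pivot pin, on the worktop, at x = -68, y = +66 mm of the dock's frame; a black foot 4 mm high lies under it, from y = 57 to 76 mm.
- keeper (a joint): angle of the red keeper arm (rad), 0 to 2.5. 0 = shut: it points along the dock's -y, across the way in; it swings outwards, away from the block: at 1.57 it points along the dock's -x, beside the way in; at 2 it is well clear. Friction 0.03 N m, stays where left. Arm 10 mm wide, 5 to 15 mm above the worktop, 88 mm long from pivot axis to round end.
- keeper_peg (a point): centre of the top of the black upright peg on the keeper arm, 80 mm from the pivot, 56 mm above the worktop. The peg is 12 mm in diameter and stands from 15 to 56 mm above the worktop.
- scraper: gel scraper lying loose and flat, 110 mm long, 84 wide, about 0.18 kg. Origin at the underside, mid-length; +x points to the blade's edge. Blue handle 16 mm high from x = -55 to +3 mm, dark steel blade 3 mm thick from +3 to +55 mm. Starts 0.23 to 0.29 m before the slot, askew. Fully home: handle against the block, origin at x = -3, y = 0 mm of the dock's frame.
- tape_roll: bystander: roll of beige tape lying flat, 68 mm across, 19 high; origin under its centre
- petri_2: bystander: white petri dish, 59 mm across, 15 high; origin under its centre
- timer: bystander: white timer, 60 x 64 x 20 mm; origin under its centre
- beaker: bystander: clear beaker, 55 mm across, 70 high; origin under its centre
- tip_box: bystander: blue box of pipette tips, 74 x 122 x 63 mm; origin under its centre
There are look-alikes about, which are no part of the job. Leave any brown look-alike of the scraper alone.

How it is judged:
By the outcome, as a careful person would: the job done as asked, in the order asked, and still so for the second after the job is handed in, with the robot touching nothing.
It also fails if it takes over 72 s, if anything falls off the work surface, if the arm or the gripper's body presses on something with over 40 N, if the wrist force passes 120 N, or if a joint passes its speed limit or range.

## Working session

There is one attempt and no reset: what is moved stays moved. The work goes in short steps, Python scripts to look and compute and a tool call to move; the robot and the scene stay as the last step left them, time stands still between calls to the robot, and variables do not carry over. Pictures are saved under pics/ and viewed, and the job is handed in when it is done.

Besides the shell and the picture viewer there is one more tool, called after "Emit:" as name([rows], argument=value, ...), one row to a line, values as JSON. carry_out: Moves the arm, as the interface text tells. Its arguments: {"type":"object","properties":{"targets":{"type":"array"}},"required":["targets"]}

```bash
mkdir -p pics; cat > h.py <<'E'
import numpy as np, cv2
from bench import env
def cap(name,tag):
    p,d=env.grab_frame(name); np.savez(f'{tag}.npz',p=p,d=d); cv2.imwrite(f'pics/{tag}.png',p[:,:,::-1]); return p,d
E
python3 - <<'E'
from h import *
for n in('scene','top'):
    cap(n,n+'0'); print(n,env.camera_info(n))
s=env.state(); print(s)
E
```

```text
scene {'fovy': 44.53297960048306, 'cx': 281.14277692632203, 'cy': 212.072318543646, 'k1': -0.021888966422493977, 'R': array([[ 7.15322803e-01, -6.98794167e-01, -1.55012648e-05],
       [-4.53937050e-01, -4.64657195e-01, -7.60286028e-01],
       [ 5.31276239e-01,  5.43856969e-01, -6.49588450e-01]]), 't': array([-0.37777769,  0.31003335,  1.24295906])}
top {'fovy': 57.484602874869836, 'cx': 278.0278324626026, 'cy': 217.52289689578518, 'k1': -0.10128526375780464, 'R': array([[ 0.01443877, -0.99989492, -0.00129125],
       [-0.98449855, -0.01399067, -0.1748338 ],
       [ 0.17479737,  0.00379562, -0.98459711]]), 't': array([0.0123472 , 0.56885656, 1.17570422])}
{'t': 0.1, 'q': array([-1.29717305,  0.4118604 , -0.01271897,  1.59695052,  0.00558252,
        1.13428684, -0.08220187]), 'joint_velocities': array([ 1.04838932e-04, -1.63561867e-03,  1.41673079e-03, -2.01138442e-03,
       -4.14938164e-04,  7.65862511e-05, -6.40944401e-04]), 'joint_torque': array([ 1.97014822e-03, -6.01829267e+01,  6.83618467e-01, -3.00088763e+01,
        1.39163891e-02,  6.41860999e-03, -3.15136589e-06]), 'eef_pos': array([0.20938221, 0.5884174 , 0.23051591]), 'ee_rot': array([-1.55556763,  0.26839897, -0.26813726]), 'force': array([0.25341026, 0.552445  , 0.87713167]), 'moment': array([-0.00697558, -0.02158016, -0.0404583 ]), 'finger_gap': 0.0852903106572977}
```

View pics/scene0.png

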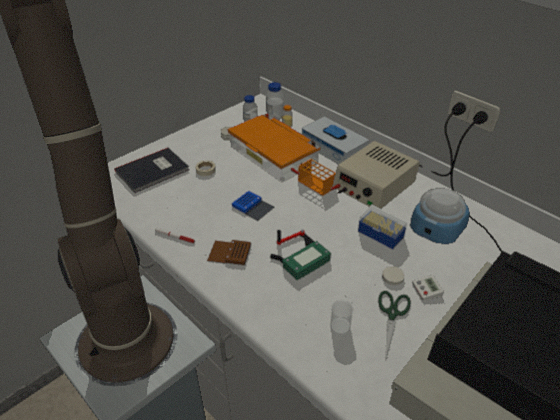

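View pics/top0.png

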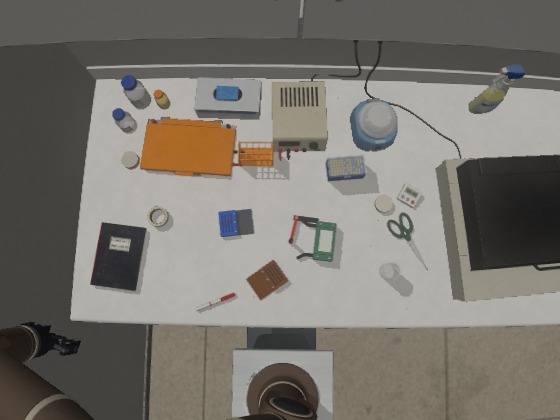

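```bash
python3 - <<'E'
import cv2
a=cv2.imread('pics/top0.png')[190:310,205:355]; cv2.imwrite('pics/c1.png',cv2.resize(a,(750,600),interpolation=cv2.INTER_CUBIC))
a=cv2.imread('pics/scene0.png')[180:285,200:340]; cv2.imwrite('pics/c2.png',cv2.resize(a,(800,600),interpolation=cv2.INTER_CUBIC))
E
```

```text
(no output)
```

View pics/c1.png

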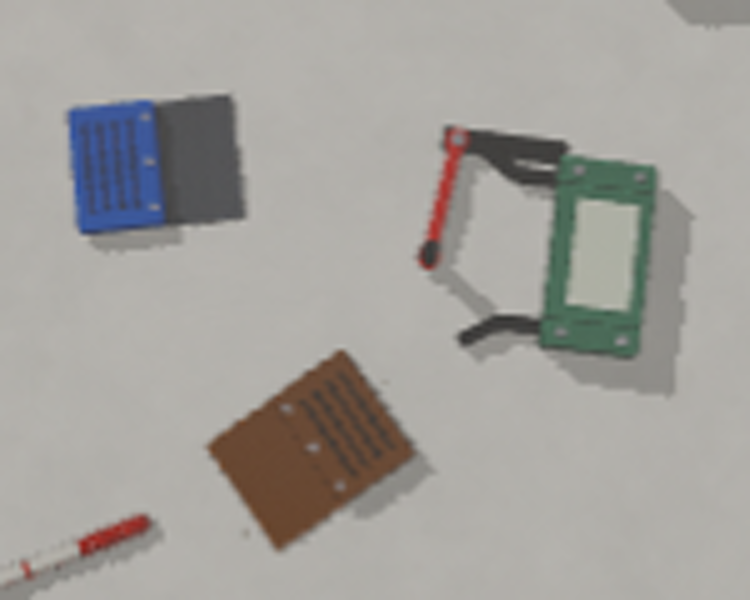

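View pics/c2.png

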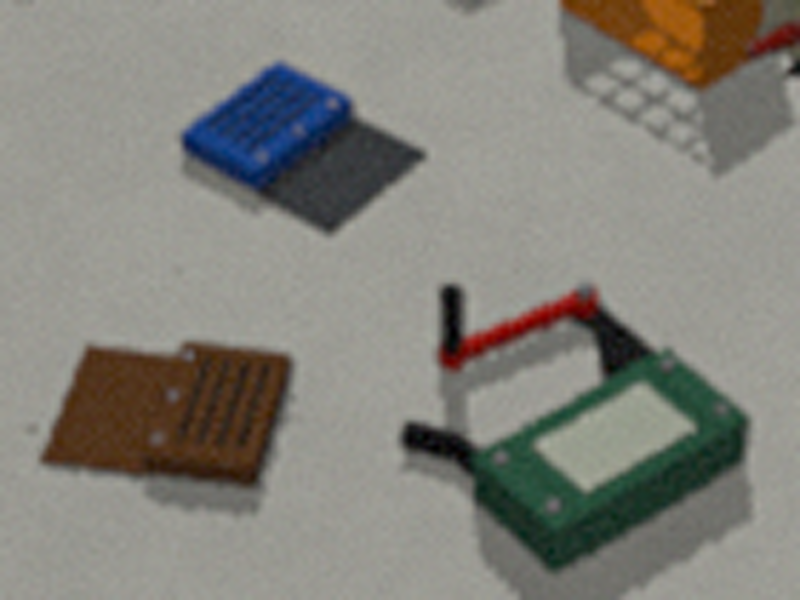

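The two views show: the blue scraper with its dark blade to the right (top 236,222; scene 252,204), a brown look-alike (top 267,280), the green dock (top 325,242; scene 306,259) and its red keeper (top 294,229), with the peg at the keeper's lower end. Other red and blue things are the red pen (top 228,297), the blue tip box (top 346,168), and the blue lid (top 228,93). I choose the blue piece at (236,222), which matches the description.

```bash
cat >> h.py <<'E'
from scipy.optimize import least_squares
class Cam:
    def __init__(s,n):
        c=env.camera_info(n); s.R=np.array(c['R']); s.t=np.array(c['t']); s.k=c['k1']; s.cx=c['cx']; s.cy=c['cy']
        s.f=210/np.tan(np.radians(c['fovy']/2)); s.C=-s.R.T@s.t
    def ray(s,uv):
        uv=np.atleast_2d(np.array(uv,float)); d=(uv-[s.cx,s.cy])/s.f; u=d.copy()
        for _ in range(20): u=d/(1+s.k*(u**2).sum(1,keepdims=True))
        return np.c_[u,np.ones(len(u))]@s.R   # world dirs (cam z =1)
    def plane(s,uv,z):
        r=s.ray(uv); return s.C+r*((z-s.C[2])/r[:,2])[:,None]
    def proj(s,X):
        c=np.atleast_2d(X)@s.R.T+s.t; u=c[:,:2]/c[:,2:]; return u*(1+s.k*(u**2).sum(1,keepdims=True))*s.f+[s.cx,s.cy]
def tri(c1,u1,c2,u2):
    r1=c1.ray(u1)[0];r2=c2.ray(u2)[0]; A=np.c_[r1,-r2]; l=np.linalg.lstsq(A,c2.C-c1.C,rcond=None)[0]
    a=c1.C+l[0]*r1;b=c2.C+l[1]*r2; return (a+b)/2,np.linalg.norm(a-b)
def mask(p,kind):
    h=cv2.cvtColor(p,cv2.COLOR_RGB2HSV).astype(int); H,S,V=h[...,0],h[...,1],h[...,2]
    if kind=='blue': m=(H>105)&(H<125)&(S>150)
    if kind=='green': m=(H>60)&(H<90)&(S>90)
    if kind=='red': m=((H<6)|(H>172))&(S>150)&(V>70)
    return m.astype(np.uint8)
def comps(m,amin=15):
    n,l,st,ce=cv2.connectedComponentsWithStats(m); return [(st[i],ce[i].round(1),l==i) for i in range(1,n) if st[i][4]>=amin]
E
python3 - <<'E'
from h import *
for n in('scene','top'):
    z=np.load(n+'0.npz'); p,d=z['p'],z['d']; c=Cam(n)
    for k in('blue','green','red'):
        for st,ce,l in comps(mask(p,k)): print(n,k,st.tolist(),ce, c.plane(ce,0.015)[0].round(3))
    print(n)
E
```

```text
scene blue [269, 83, 11, 8, 75] [274.1  86.6] [1.154 0.685 0.015]
scene blue [245, 96, 9, 6, 48] [248.8  98.5] [1.005 0.681 0.015]
scene blue [232, 192, 29, 21, 320] [246.2 201.6] [0.548 0.179 0.015]
scene blue [359, 222, 45, 26, 343] [379.6 235.4] [ 0.724 -0.212  0.015]
scene green [281, 242, 49, 37, 584] [305.5 261.6] [ 0.492 -0.134  0.015]
scene red [291, 168, 8, 6, 16] [294.6 170.8] [0.776 0.188 0.015]
scene red [332, 184, 8, 5, 21] [335.6 186.4] [0.81  0.033 0.015]
scene red [277, 231, 27, 13, 74] [290.3 237. ] [ 0.532 -0.034  0.015]
scene red [180, 236, 14, 7, 39] [186.6 238.9] [0.311 0.171 0.015]
scene
top blue [508, 72, 16, 7, 70] [514.5  75.1] [ 1.132 -0.862  0.015]
top blue [219, 211, 18, 25, 82] [225.7 226.1] [0.544 0.192 0.015]
top blue [232, 214, 3, 7, 15] [233.  217.3] [0.573 0.169 0.015]
top blue [233, 223, 3, 7, 19] [233.9 226.3] [0.544 0.165 0.015]
top red [291, 219, 6, 19, 29] [293.3 228.4] [ 0.539 -0.03   0.015]
top red [221, 294, 13, 6, 29] [227.2 296.4] [0.316 0.179 0.015]
top
```

```bash
cat >> h.py <<'E'
def world(c,d):
    v,u=np.nonzero(d>0); r=c.ray(np.c_[u,v]); W=np.full(d.shape+(3,),np.nan); W[v,u]=c.C+r*d[v,u][:,None]; return W
def m2(p,kind):
    p=cv2.bilateralFilter(p,5,40,3) if False else p
    h=cv2.cvtColor(p,cv2.COLOR_RGB2HSV).astype(int); H,S,V=h[...,0],h[...,1],h[...,2]
    m={'blue':(H>100)&(H<130)&(S>110),'green':(H>55)&(H<95)&(S>60),'red':((H<8)|(H>170))&(S>110)&(V>60)}[kind]
    return m.astype(np.uint8)
E
python3 - <<'E'
from h import *
for n,roi in(('scene',(200,340,180,285)),('top',(205,355,190,310))):
    z=np.load(n+'0.npz'); p,d=z['p'],z['d']; c=Cam(n); W=world(c,d)
    for k,hz in(('blue',.016),('green',.032),('red',.015)):
        m=m2(p,k); R=np.zeros_like(m); R[roi[2]:roi[3],roi[0]:roi[1]]=1; m&=R
        m=cv2.morphologyEx(m,cv2.MORPH_CLOSE,np.ones((3,3)))
        cs=sorted(comps(m),key=lambda a:-a[0][4])[:2]
        for st,ce,l in cs:
            zz=W[l][:,2]; cn=max(cv2.findContours(l.astype(np.uint8),cv2.RETR_EXTERNAL,cv2.CHAIN_APPROX_NONE)[0],key=len)
            pw=c.plane(cn[:,0].astype(float),hz)
            rr=cv2.minAreaRect((pw[:,:2]*1000).astype(np.float32))
            print(n,k,st.tolist(),ce,'z pct',np.nanpercentile(zz,[5,50,95]).round(3),'rect',np.round(rr[0],1),np.round(rr[1],1),round(rr[2],1))
            print('   px',cv2.boxPoints(cv2.minAreaRect(cn)).round(1).tolist())
            
E
```

```text
scene blue [232, 191, 29, 22, 368] [246.4 201.7] z pct [0.003 0.013 0.017] rect [549.1 176.4] [89.9 67.7] 7.9
   px [[230.8000030517578, 203.39999389648438], [252.60000610351562, 187.10000610351562], [262.3999938964844, 200.1999969482422], [240.60000610351562, 216.5]]
scene green [280, 241, 50, 38, 734] [305.7 261.3] z pct [0.005 0.027 0.032] rect [ 489.  -136.3] [ 92.9 135.5] 82.6
   px [[278.6000061035156, 257.79998779296875], [320.1000061035156, 235.39999389648438], [333.20001220703125, 259.79998779296875], [291.70001220703125, 282.1000061035156]]
scene red [277, 231, 28, 14, 102] [290.4 236.9] z pct [0.001 0.012 0.016] rect [532. -35.] [17.7 92.1] 75.8
   px [[276.0, 240.39999389648438], [303.1000061035156, 229.8000030517578], [304.79998779296875, 233.89999389648438], [277.6000061035156, 244.5]]
scene red [331, 184, 9, 6, 29] [335.2 186.4] z pct [0.017 0.035 0.041] rect [808.   32.8] [14.  38.8] 83.3
   px [[330.1000061035156, 186.3000030517578], [338.79998779296875, 183.39999389648438], [339.79998779296875, 186.39999389648438], [331.1000061035156, 189.3000030517578]]
top blue [2
[... 310 characters left out ...]
 [0.028 0.032 0.036] rect [ 498.8 -129.1] [ 61.2 121.6] 83.2
   px [[312.5, 258.1000061035156], [317.0, 220.89999389648438], [336.0, 223.1999969482422], [331.5, 260.3999938964844]]
top red [291, 216, 7, 22, 51] [293.7 226.1] z pct [0.003 0.015 0.019] rect [545.3 -32.4] [11.9 71. ] 81.1
   px [[290.5, 236.89999389648438], [294.0, 215.8000030517578], [297.6000061035156, 216.39999389648438], [294.1000061035156, 237.5]]
top red [221, 293, 14, 8, 44] [226.9 296.6] z pct [0.007 0.013 0.017] rect [315.9 178.9] [10.  45.3] 19.4
   px [[220.10000610351562, 297.29998779296875], [233.60000610351562, 292.79998779296875], [234.60000610351562, 295.79998779296875], [221.10000610351562, 300.29998779296875]]
```

```bash
cat >> h.py <<'E'
from scipy.spatial.transform import Rotation as Ro
E
python3 - <<'E'
from h import *
S=Cam('scene');T=Cam('top')
def t(n,a,b): 
    X,e=tri(T,a,S,b); print(n,X.round(4),'gap',round(e,4)); return X
t('peg top',(290.7,239.5),(279,231))
t('pivot top',(296,217.2),(302.5,231.3))
# dock top corners (crop px ->image)
f=lambda x,y:(205+x/5-.4,190+y/5-.4); g=lambda x,y:(200+x/5.714-.4,180+y/5.714-.4)
a=t('dock back-left(+y,front)',f(568,155),g(662,350)); b=t('+y back',f(655,166),g(745,418)); c=t('-y front',f(541,346),g(473,470)); d=t('-y back',f(635,357),g(553,566))
e=t('blade +y',f(232,95),g(427,153)); h=t('blade -y',f(245,217),g(331,233)); 
i=t('hand +y back',f(67,108),g(278,62)); j=t('hand -y back',f(80,234),g(184,135))
an=lambda v:np.degrees(np.arctan2(v[1],v[0])).round(1)
print(an(a-c),an(b-d),an(b-a),an(d-c),an(e-h),an(i-j),an(e-i),an(h-j), (a+b+c+d)/4)
s=env.state(); print(Ro.from_rotvec(s['ee_rot']).as_matrix().round(3))
print(T.plane([f(342,350),f(208,447),f(412,455),f(280,550)],.008).round(3))
for X in [[.5026,-.0973,0],[.5761,-.0376,.015]]: print(T.proj([X]),S.proj([X]))
E
```

```text
peg top [ 0.4986 -0.0209  0.0518] gap 0.0008
pivot top [ 0.5778 -0.0391  0.0115] gap 0.001
dock back-left(+y,front) [ 0.5618 -0.1087  0.0315] gap 0.0045
+y back [ 0.557  -0.1667  0.0281] gap 0.0019
-y front [ 0.4406 -0.0937  0.0215] gap 0.001
-y back [ 0.4343 -0.1557  0.0072] gap 0.0011
blade +y [0.6065 0.1114 0.0012] gap 0.0004
blade -y [ 0.5246  0.1007 -0.0006] gap 0.0006
hand +y back [0.5939 0.2205 0.0111] gap 0.0003
hand -y back [0.5108 0.2073 0.0127] gap 0.0029
-7.0 -5.1 -94.8 -95.8 7.5 9.1 -83.4 -82.6 [ 0.49845542 -0.13117048  0.02208233]
[[ 0.942 -0.     0.335]
 [-0.335 -0.001  0.942]
 [ 0.    -1.    -0.001]]
[[ 0.437  0.035  0.008]
 [ 0.373  0.121  0.008]
 [ 0.37  -0.011  0.008]
 [ 0.308  0.073  0.008]]
[[313.41754985 240.35299177]] [[298.64662032 256.80156301]]
[[295.7022459  217.39862413]] [[301.60322139 230.50436105]]
```

```bash
cat >> h.py <<'E'
H=np.radians(-96.5); M=np.array([.5024,-.0973])
XH=np.array([np.cos(H),np.sin(H)]); YH=np.array([-XH[1],XH[0]])
def d2w(x,y): return M+x/1000*XH+y/1000*YH
def w2d(p): q=np.array(p[:2])-M; return np.array([q@XH,q@YH])*1000
def delta(p,zhead):  # target world pos, heading (deg) of tool z
    s=env.state(); R=Ro.from_rotvec(s['ee_rot']).as_matrix(); z=np.radians(zhead)
    Rt=np.c_[[np.sin(z),-np.cos(z),0],[0,0,-1],[np.cos(z),np.sin(z),0]]
    print('pos',s['eef_pos'].round(4),'dock',w2d(s['eef_pos']).round(1),'zhead',np.degrees(np.arctan2(R[1,2],R[0,2])).round(1),'gap',s['finger_gap'].round(4),'t',s['t'])
    dp=np.array(p)-s['eef_pos']
    print('shift units (current axes)',(R.T@dp/.03).round(2),'(final axes)',(Rt.T@dp/.03).round(2),'turn units',np.degrees(Ro.from_matrix(R.T@Rt).as_rotvec()/10).round(2))
E
python3 - <<'E'
from h import *
delta([*d2w(-44,-10),.03],83.5)
E
```

```text
Traceback (most recent call last):
  File "h.py", line 44, in delta
    print('pos',s['eef_pos'].round(4),'dock',w2d(s['eef_pos']).round(1),'zhead',np.degrees(np.arctan2(R[1,2],R[0,2])).round(1),'gap',s['finger_gap'].round(4),'t',s['t'])
                                                                                                                                     ^^^^^^^^^^^^^^^^^^^^^
AttributeError: 'float' object has no attribute 'round'
```

```bash
sed -i "s/s\['finger_gap'\].round(4)/round(s['finger_gap'],4)/" h.py
python3 - <<'E'
from h import *
delta([*d2w(-44,-10),.03],83.5)
E
```

```text
pos [0.2094 0.5884 0.2305] dock [-648.1 -368.8] zhead 70.4 gap 0.0853 t 0.1
shift units (current axes) [ 16.21   6.71 -16.9 ] (final axes) [ 11.96   6.68 -20.14] turn units [ 0.01 -1.31 -0.  ]
```

Emit:
carry_out([
  [0,[0,0,0],[0,-0.65,0]],
  [0,[0,0,0],[0,-0.65,0]],
  [0,[0.4,0,-0.7],[0,0,0]],
  [0,[0.5,0,-0.8],[0,0,0]],
  [0,[0.5,0,-0.8],[0,0,0]],
  [0,[0.5,0,-0.8],[0,0,0]],
  [0,[0.5,0,-0.8],[0,0,0]],
  [0,[0.5,0,-0.8],[0,0,0]],
  [0,[0.5,0,-0.8],[0,0,0]],
  [0,[0.5,0,-0.8],[0,0,0]],
  [0,[0.5,0,-0.8],[0,0,0]],
  [0,[0.5,0,-0.8],[0,0,0]],
])

```text
t: 1.6
eef_pos: [0.3286, 0.3355, 0.2311]
ee_rot: [-1.569, 0.09, -0.09]
force: [0.2, 0.5, -0.3]
finger_gap: 0.0001
```

```bash
python3 - <<'E'
from h import *
delta([*d2w(-44,-10),.03],83.5)
E
```

```text
pos [0.3286 0.3355 0.2311] dock [-410.3 -221.7] zhead 83.4 gap 0.0001 t 1.6
shift units (current axes) [  7.08   6.7  -12.2 ] (final axes) [  7.06   6.7  -12.21] turn units [ 0.   -0.01 -0.  ]
```

Emit:
carry_out([
  [0,[0.6,0,-1],[0,0,0]],
  [0,[0.6,0,-1],[0,0,0]],
  [0,[0.6,0,-1],[0,0,0]],
  [0,[0.6,0,-1],[0,0,0]],
  [0,[0.6,0,-1],[0,0,0]],
  [0,[0.6,0,-1],[0,0,0]],
  [0,[0.6,0,-1],[0,0,0]],
  [0,[0.6,0,-1],[0,0,0]],
  [0,[0.6,0,-1],[0,0,0]],
  [0,[0.6,0,-1],[0,0,0]],
  [0,[0.6,0,-1],[0,0,0]],
  [0,[0.5,0,-1],[0,0,0]],
])

```text
t: 3.1
eef_pos: [0.4989, -0.0465, 0.2311]
ee_rot: [-1.569, 0.09, -0.09]
force: [-0.2, 0.1, -0.1]
finger_gap: 0.0
```

Emit:
carry_out([
  [0,[0,0.9,-0.2],[0,0,0]],
  [0,[0,0.9,0],[0,0,0]],
  [0,[0,0.9,0],[0,0,0]],
  [0,[0,0.9,0],[0,0,0]],
  [0,[0,0.9,0],[0,0,0]],
  [0,[0,0.9,0],[0,0,0]],
  [0,[0,0.7,0],[0,0,0]],
  [0,[0,0,0],[0,0,0]],
])

```text
t: 4.1
eef_pos: [0.4966, -0.0514, 0.0469]
ee_rot: [-1.569, 0.093, -0.088]
force: [-0.4, 0.2, -0.2]
finger_gap: -0.0002
```

```bash
python3 - <<'E'
from h import *
delta([*d2w(-44,-10),.03],83.5)
p,d=cap('scene','s1'); cv2.imwrite('pics/s1c.png',cv2.resize(p[170:290,220:360,::-1],(700,600),interpolation=cv2.INTER_CUBIC))
# lag path of finger about pivot
for a in np.arange(-.3,2.2,.1): print(round(a,2), (-68-80*np.sin(a)).round(1),(66-80*np.cos(a)).round(1))
E
```

```text
pos [ 0.4966 -0.0514  0.0469] dock [-44.9 -10.9] zhead 83.4 gap -0.0002 t 4.1
shift units (current axes) [ 0.03  0.56 -0.03] (final axes) [ 0.03  0.56 -0.03] turn units [ 0.   -0.01 -0.02]
-0.3 -44.4 -10.4
-0.2 -52.1 -12.4
-0.1 -60.0 -13.6
0.0 -68.0 -14.0
0.1 -76.0 -13.6
0.2 -83.9 -12.4
0.3 -91.6 -10.4
0.4 -99.2 -7.7
0.5 -106.4 -4.2
0.6 -113.2 -0.0
0.7 -119.5 4.8
0.8 -125.4 10.3
0.9 -130.7 16.3
1.0 -135.3 22.8
1.1 -139.3 29.7
1.2 -142.6 37.0
1.3 -145.1 44.6
1.4 -146.8 52.4
1.5 -147.8 60.3
1.6 -148.0 68.3
1.7 -147.3 76.3
1.8 -145.9 84.2
1.9 -143.7 91.9
2.0 -140.7 99.3
2.1 -137.1 106.4
```

View pics/s1c.png

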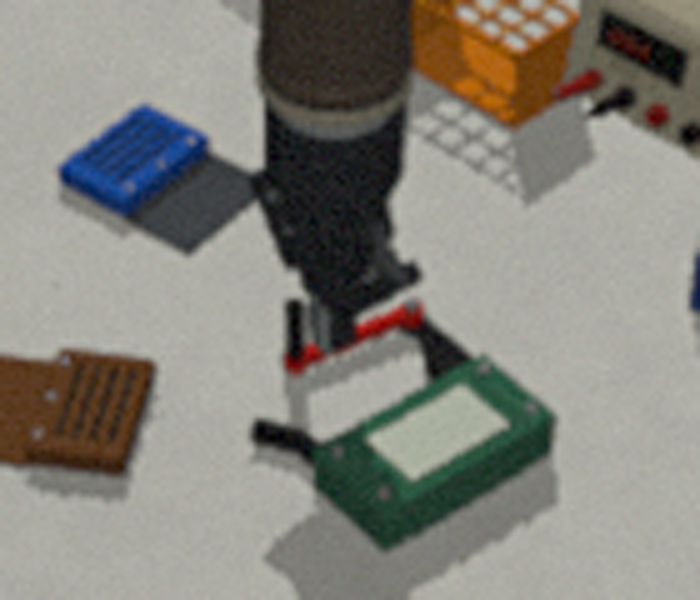

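Emit:
carry_out([
  [0,[0,0.5,0],[0,0,0]],
  [0,[-0.05,0,0.4],[0,0,0]],
  [0,[-0.05,0,0.4],[0,0,0]],
  [0,[0.1,0,0.8],[0,0,0]],
  [0,[0.35,0,0.7],[0,0,0]],
  [0,[0.55,0,0.6],[0,0,0]],
  [0,[0.7,0,0.4],[0,0,0]],
  [0,[0.75,0,0.2],[0,0,0]],
  [0,[0.8,0,-0.1],[0,0,0]],
  [0,[0.5,0,-0.15],[0,0,0]],
  [0,[0,0,0],[0,0,0]],
])

```text
t: 5.52
eef_pos: [0.6188, 0.0326, 0.0333]
ee_rot: [-1.569, 0.09, -0.091]
force: [-0.7, 0.1, 0.5]
finger_gap: -0.0002
```

```bash
python3 - <<'E'
from h import *
delta([*d2w(-44,-10),.03],83.5)
p,d=cap('scene','s2'); cv2.imwrite('pics/s2c.png',cv2.resize(p[170:290,220:360,::-1],(700,600),interpolation=cv2.INTER_CUBIC))
E
```

```text
pos [0.6188 0.0326 0.0333] dock [-142.3  101. ] zhead 83.4 gap -0.0002 t 5.525
shift units (current axes) [-3.69  0.11 -3.28] (final axes) [-3.7   0.11 -3.28] turn units [ 0.   -0.01  0.  ]
```

View pics/s2c.png

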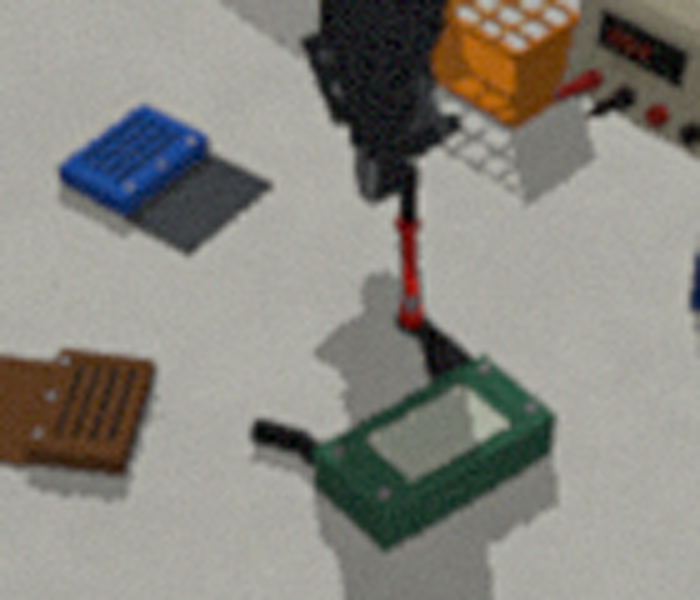

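Emit:
carry_out([
  [0,[-0.2,-0.5,0.2],[0,0,0]],
  [0,[0,-0.9,0],[0,0,0]],
  [0,[0,-0.9,0],[0,0,0]],
  [85,[0,0,0],[0,-0.7,0]],
  [85,[0,0,0],[0,-0.7,0]],
  [85,[0,0,0],[0,0,0]],
])

```text
t: 6.32
eef_pos: [0.6121, 0.0402, 0.1035]
ee_rot: [-1.568, -0.102, 0.101]
force: [-0.8, -0.3, 0.3]
finger_gap: 0.0545
```

```bash
python3 - <<'E'
from h import *
p,d=cap('top','t2'); cv2.imwrite('pics/t2c.png',cv2.resize(p[190:310,205:355,::-1],(750,600),interpolation=cv2.INTER_CUBIC))
delta([.5547,.1856,.05],97.5)
E
```

```text
pos [0.6123 0.0401 0.1032] dock [-148.9   93.6] zhead 97.3 gap 0.0617 t 6.375
shift units (current axes) [-1.29  1.78  5.05] (final axes) [-1.27  1.77  5.06] turn units [-0.   -0.02  0.  ]
```

View pics/t2c.png

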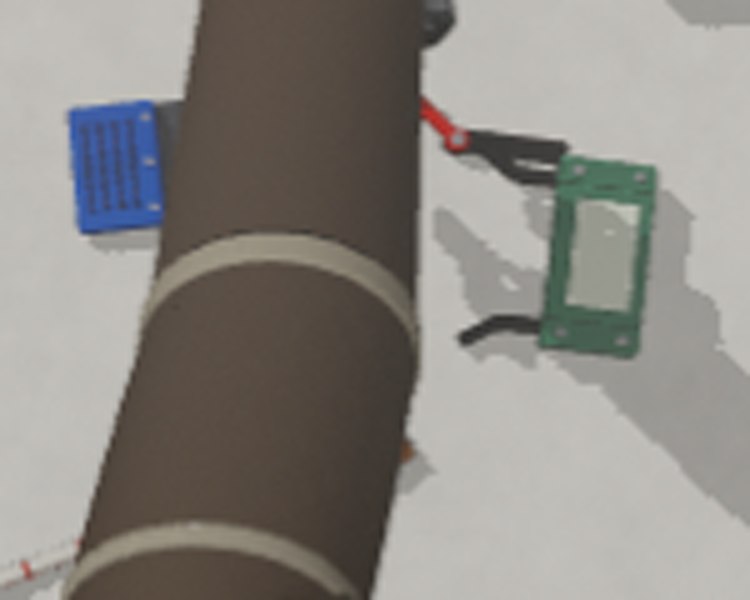

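Emit:
carry_out([
  [85,[-0.2,0,0.8],[0,0,0]],
  [85,[-0.2,0,0.8],[0,0,0]],
  [85,[-0.2,0,0.9],[0,0,0]],
  [85,[-0.2,0,0.9],[0,0,0]],
  [85,[-0.2,0,0.85],[0,0,0]],
  [85,[-0.3,0,0.8],[0,0,0]],
  [85,[0,0.9,0],[0,0,0]],
  [85,[0,0.9,0],[0,0,0]],
  [85,[0,0,0],[0,0,0]],
])

```text
t: 7.5
eef_pos: [0.5527, 0.1844, 0.0469]
ee_rot: [-1.57, -0.097, 0.103]
force: [0.9, 0.5, 1.1]
finger_gap: 0.085
```

```bash
python3 - <<'E'
from h import *
p,d=cap('scene','s3'); cv2.imwrite('pics/s3c.png',cv2.resize(p[140:260,190:330,::-1],(700,600),interpolation=cv2.INTER_CUBIC))
p,d=cap('top','t3'); cv2.imwrite('pics/t3c.png',cv2.resize(p[170:290,175:325,::-1],(750,600),interpolation=cv2.INTER_CUBIC))
delta([.5547,.1856,.006],97.5)
E
```

```text
pos [0.5546 0.1847 0.049 ] dock [-286.1   19.9] zhead 97.3 gap 0.0851 t 7.6
shift units (current axes) [0.01 1.43 0.03] (final axes) [0.01 1.43 0.03] turn units [ 0.   -0.02  0.  ]
```

View pics/s3c.png

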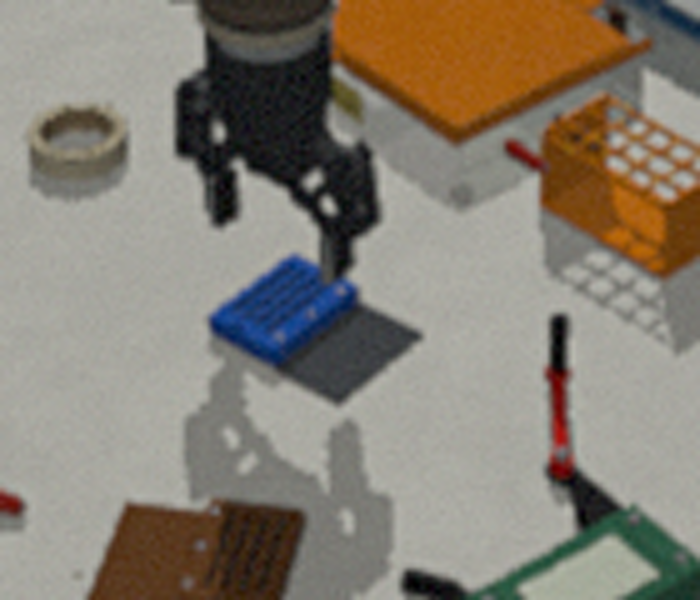

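View pics/t3c.png

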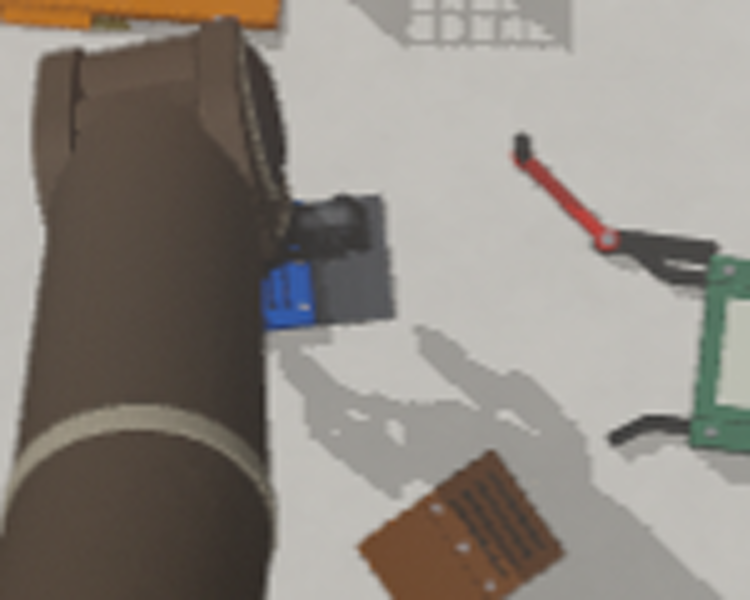

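Emit:
carry_out([
  [85,[0,0.5,0],[0,0,0]],
  [85,[0,0.5,0],[0,0,0]],
  [85,[0,0.45,0],[0,0,0]],
  [66,[0,0,0.03],[0,0,0]],
  [64,[0,0,0],[0,0,0]],
  [64,[0,0,0],[0,0,0]],
])

```text
t: 8.35
eef_pos: [0.5547, 0.1857, 0.0052]
ee_rot: [-1.568, -0.102, 0.101]
force: [-0.1, -0.3, 0.2]
finger_gap: 0.0638
```

```bash
python3 - <<'E'
from h import *
p,d=cap('scene','s4'); cv2.imwrite('pics/s4c.png',cv2.resize(p[170:230,210:280,::-1],(700,600),interpolation=cv2.INTER_CUBIC))
delta([.5547,.1856,.006],97.5); print(env.state()['force'])
E
```

```text
pos [0.5547 0.1857 0.0053] dock [-287.1   19.9] zhead 97.4 gap 0.0639 t 8.4
shift units (current axes) [-0.   -0.02 -0.  ] (final axes) [-0.   -0.02 -0.  ] turn units [-0.   -0.01  0.  ]
[-0.4138389  -0.04040069  0.79564144]
```

View pics/s4c.png

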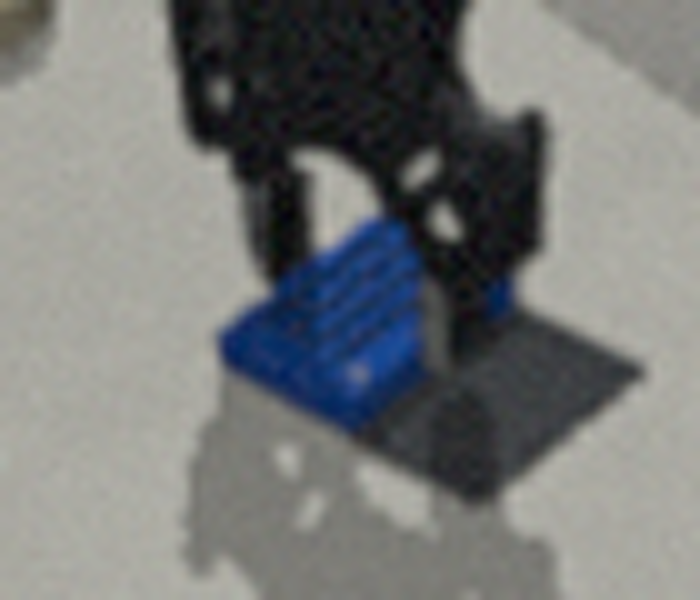

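Emit:
carry_out([
  [60,[0,0,0],[0,0,0]],
  [57,[0,0,0],[0,0,0]],
  [57,[0,0,0],[0,0,0]],
  [57,[0,0,0],[0,0,0]],
])

```text
t: 8.9
eef_pos: [0.5547, 0.1862, 0.0055]
ee_rot: [-1.568, -0.103, 0.101]
force: [-1.5, 1.8, 5.3]
finger_gap: 0.0575
```

```bash
python3 - <<'E'
from h import *
delta([*d2w(-25-29,0),.006],83.5); print(env.state()['force'])
delta([*d2w(-130-29,0),.006],83.5)
E
```

```text
pos [0.5547 0.1862 0.0055] dock [-287.5   19.8] zhead 97.4 gap 0.0575 t 8.9
shift units (current axes) [-2.52 -0.03 -7.4 ] (final axes) [-0.66 -0.02 -7.78] turn units [-0.01  1.39  0.  ]
[-1.46887201  1.80029748  5.34080337]
pos [0.5547 0.1862 0.0055] dock [-287.5   19.8] zhead 97.4 gap 0.0575 t 8.9
shift units (current axes) [-1.67 -0.02 -4.  ] (final axes) [-0.66 -0.02 -4.28] turn units [-0.01  1.39  0.  ]
```

Emit:
carry_out([
  [57,[0,0,-0.2],[0,0.35,0]],
  [57,[0,0,-0.2],[0,0.35,0]],
  [57,[0,0,-0.2],[0,0.35,0]],
  [57,[0,0,-0.2],[0,0.35,0]],
  [57,[-0.1,0,-0.4],[0,0,0]],
  [57,[-0.1,0,-0.5],[0,0,0]],
  [57,[-0.1,0,-0.5],[0,0,0]],
  [57,[-0.1,0,-0.5],[0,0,0]],
  [57,[-0.1,0,-0.5],[0,0,0]],
  [57,[-0.1,0,-0.5],[0,0,0]],
  [57,[0,0,-0.5],[0,0,0]],
  [57,[0,0,0],[0,0,0]],
])

```text
t: 10.4
eef_pos: [0.5259, 0.0602, 0.0054]
ee_rot: [-1.57, 0.093, -0.094]
force: [-2.1, -2.5, 9.4]
finger_gap: 0.0574
```

```bash
python3 - <<'E'
from h import *
delta([*d2w(-54,0),.006],83.5); print(env.state()['force'])
p,d=cap('top','t5'); cv2.imwrite('pics/t5c.png',cv2.resize(p[190:310,205:355,::-1],(750,600),interpolation=cv2.INTER_CUBIC))
p,d=cap('scene','s5'); cv2.imwrite('pics/s5c.png',cv2.resize(p[175:290,220:350,::-1],(780,690))[:600])
E
```

```text
pos [0.5259 0.0602 0.0054] dock [-159.1    5.6] zhead 83.2 gap 0.0574 t 10.4
shift units (current axes) [-0.17 -0.02 -3.5 ] (final axes) [-0.19 -0.02 -3.5 ] turn units [ 0.   -0.03  0.01]
[-2.10487451 -2.50482814  9.4435148 ]
```

View pics/t5c.png

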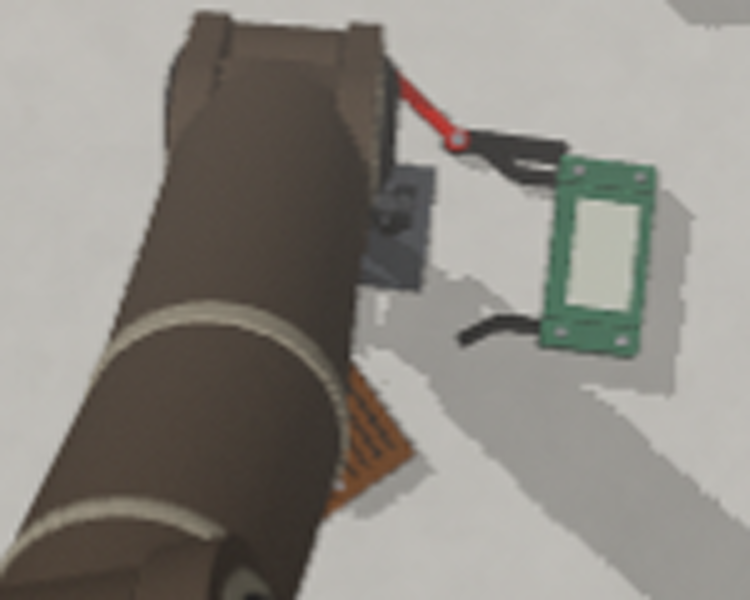

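View pics/s5c.png

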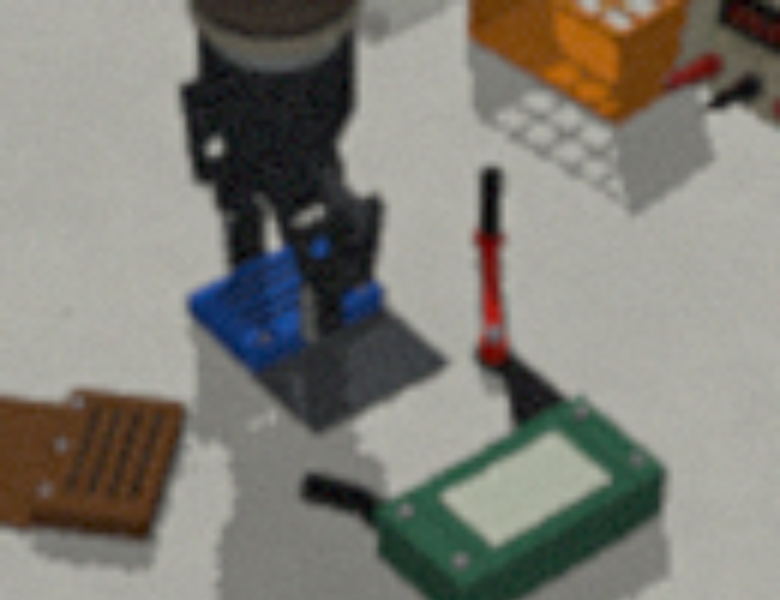

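```bash
python3 - <<'E'
from h import *
T=Cam('top')
f=lambda x,y:(205+x/5-.4,190+y/5-.4)
# subpixel edges: blade leading edge & dock front edges, via intensity along rows in crop
z=np.load('t5.npz');p=z['p'].astype(int)
W=lambda u,v,h: T.plane([(u,v)],h)[0][:2]
# blade edge: for rows, the crossing dark->light rightwards
g=p.sum(2)/3
pts=[]
for v in range(226,246):
    r=g[v,282:300]; print(v,r.astype(int).tolist()) if v in(226,236,244) else 0
    dd=np.diff(r); k=np.argmax(dd[:]); 
    if dd[k]>12:
        thr=(r[max(k-2,0)]+r[min(k+3,17)])/2; i=next(j for j in range(max(k-2,0),17) if r[j]<=thr<r[j+1]); pts.append((282+i+(thr-r[i])/(r[i+1]-r[i]),v))
pts=np.array(pts); P=np.array([W(u,v,.003) for u,v in pts]); 
vx,vy,x0,y0=cv2.fitLine((P*1000).astype(np.float32),cv2.DIST_HUBER,0,.01,.01).ravel(); print('blade edge ang',np.degrees(np.arctan2(vy,vx)),'n',len(pts), w2d(P.mean(0)))
c=[w2d(W(*f(437,168),.003)),w2d(W(*f(420,292),.003))]; print('corners dock',np.round(c,1),'mid',np.mean(c,0))
# dock: 4 sides of green
for nm in('t5','t2','top0'):
    p=np.load(nm+'.npz')['p']; m=m2(p,'green'); R=np.zeros_like(m); R[205:275,300:345]=1; m&=R
    m=cv2.morphologyEx(m,cv2.MORPH_CLOSE,np.ones((9,9)))
    rows=[v for v in range(226,256)]
    L=np.array([W(np.nonzero(m[v])[0].min()-.5,v,.032) for v in rows]);Rr=np.array([W(np.nonzero(m[v])[0].max()+.5,v,.032) for v in rows])
    for Q in(L,Rr):
        vx,vy,_,_=cv2.fitLine((Q*1000).astype(np.float32),cv2.DIST_HUBER,0,.01,.01).ravel(); print(nm,'ang',np.degrees(np.arctan2(vy,vx)), end=' ')
    cols=range(318,330); U=np.array([W(u,np.nonzero(m[:,u])[0].min()-.5,.032) for u in cols]);D=np.array([W(u,np.nonzero(m[:,u])[0].max()+.5,.032) for u in cols])
    for Q in(U,D):
        vx,vy,_,_=cv2.fitLine((Q*1000).astype(np.float32),cv2.DIST_HUBER,0,.01,.01).ravel(); print('ang',np.degrees(np.arctan2(vy,vx)), w2d(Q.mean(0)).round(1),end=' ')
    print('front',w2d(L.mean(0)),'back',w2d(Rr.mean(0)))
E
```

```text
226 [73, 85, 83, 82, 83, 86, 85, 85, 87, 94, 154, 185, 185, 186, 187, 187, 186, 185]
236 [53, 53, 59, 76, 86, 86, 86, 86, 114, 164, 187, 187, 187, 187, 187, 187, 186, 186]
244 [77, 71, 72, 72, 71, 71, 71, 107, 142, 150, 150, 149, 169, 186, 186, 186, 186, 186]
blade edge ang -6.04107 n 20 [-76.9524606   6.3075488]
corners dock [[-77.2  47.7]
 [-78.3 -35.6]] mid [-77.76223329   6.04001976]
t5 ang -7.439199 t5 ang -5.695494 ang 82.51206 [23.2 60.9] ang 81.50021 [ 36.5 -61. ] front [ 2.23989814 -3.65681153] back [62.79823916  4.02986362]
t2 ang -6.721103 t2 ang -6.0441723 ang 82.51206 [23.2 60.9] ang 82.51033 [ 36.5 -60.4] front [ 3.3050839  -3.52139001] back [62.58496398  4.00298134]
top0 ang -7.1536455 top0 ang -6.0441723 ang 82.51206 [23.2 60.9] ang 81.50021 [ 36.5 -61. ] front [ 2.45278677 -3.62976211] back [62.58496398  4.00298134]
```

Emit:
carry_out([
  [57,[-0.1,0,-0.1],[0,0,0]],
  [57,[-0.1,0,-0.2],[0,0,0]],
  [57,[0,0,-0.3],[0,0,0]],
  [57,[0,0,-0.3],[0,0,0]],
  [57,[0,0,-0.3],[0,0,0]],
  [57,[0,0,-0.3],[0,0,0]],
  [57,[0,0,-0.3],[0,0,0]],
  [57,[0,0,-0.2],[0,0,0]],
  [57,[0,0,0],[0,0,0]],
])

```text
t: 11.62
eef_pos: [0.5131, 0.0037, 0.0054]
ee_rot: [-1.568, 0.09, -0.092]
force: [0.2, 2.1, 10.7]
finger_gap: 0.0572
```

```bash
python3 - <<'E'
from h import *
delta([*d2w(-54,0),.006],83.5); print(env.state()['force'])
p,d=cap('top','t6'); cv2.imwrite('pics/t6c.png',cv2.resize(p[200:280,275:345,::-1],(525,600),interpolation=cv2.INTER_CUBIC))
p,d=cap('scene','s6'); cv2.imwrite('pics/s6c.png',cv2.resize(p[205:290,250:350,::-1],(700,595),interpolation=cv2.INTER_CUBIC))
E
```

```text
pos [0.5131 0.0037 0.0054] dock [-101.5   -0.8] zhead 83.4 gap 0.0572 t 11.625
shift units (current axes) [ 0.03 -0.02 -1.58] (final axes) [ 0.03 -0.02 -1.58] turn units [-0.01 -0.01  0.  ]
[ 0.2160554   2.07767916 10.724584  ]
```

View pics/t6c.png

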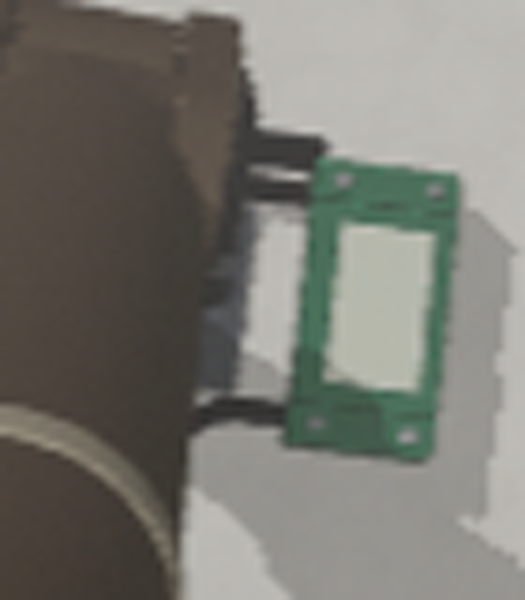

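View pics/s6c.png

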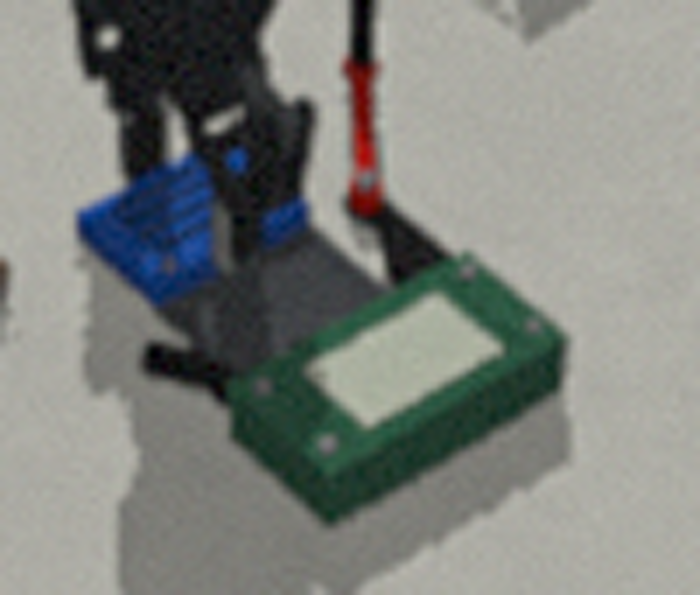

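Emit:
carry_out([
  [57,[0,0,-0.2],[0,0,0]],
  [57,[0,0,-0.2],[0,0,0]],
  [57,[0,0,-0.2],[0,0,0]],
  [57,[0,0,-0.2],[0,0,0]],
  [57,[0,0,0],[0,0,0]],
])

```text
t: 12.35
eef_pos: [0.5104, -0.0199, 0.0054]
ee_rot: [-1.568, 0.09, -0.092]
force: [1.2, 4.4, 9.7]
finger_gap: 0.0578
```

Emit:
carry_out([
  [57,[0,0,-0.2],[0,0,0]],
  [57,[0,0,-0.2],[0,0,0]],
  [57,[0,0,-0.2],[0,0,0]],
  [57,[0,0,-0.1],[0,0,0]],
  [57,[0,0,0],[0,0,0]],
])

```text
t: 12.98
eef_pos: [0.508, -0.0403, 0.0054]
ee_rot: [-1.567, 0.09, -0.091]
force: [0.7, 5.8, 11.2]
finger_gap: 0.0573
```

```bash
python3 - <<'E'
from h import *
delta([*d2w(-54,0),.006],83.5); print(env.state()['force'])
p,d=cap('scene','s7'); cv2.imwrite('pics/s7c.png',cv2.resize(p[205:290,250:350,::-1],(700,595),interpolation=cv2.INTER_CUBIC))
E
```

```text
pos [ 0.508  -0.0403  0.0054] dock [-57.3  -0.9] zhead 83.4 gap 0.0573 t 12.975
shift units (current axes) [ 0.03 -0.02 -0.11] (final axes) [ 0.03 -0.02 -0.11] turn units [-0.01 -0.01  0.  ]
[ 0.74495227  5.7727967  11.21106089]
```

View pics/s7c.png

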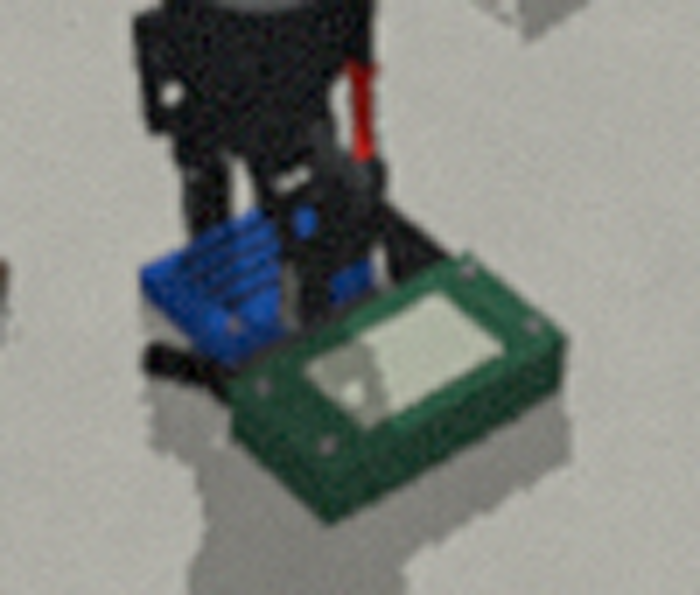

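Emit:
carry_out([
  [61,[0,0,0],[0,0,0]],
  [64,[0,0,0],[0,0,0]],
  [64,[0,0,0],[0,0,0]],
  [64,[0,-0.4,0],[0,0,0]],
  [64,[0,-0.6,0],[0,0,0]],
  [30,[0,-0.6,0],[0,0,0]],
  [0,[0,0,0.5],[0,0,0]],
  [0,[0,0,0.6],[0,0,0]],
  [0,[0,0,0.8],[0,0,0]],
  [0,[0,0,0],[0,0,0]],
])

```text
t: 14.28
eef_pos: [0.5139, 0.0187, 0.052]
ee_rot: [-1.568, 0.088, -0.085]
force: [0.1, 0.1, 0.1]
finger_gap: 0.0002
```

```bash
python3 - <<'E'
from h import *
delta([*d2w(-112,0),.009],83.5); print(env.state()['force'])
p,d=cap('scene','s8'); cv2.imwrite('pics/s8c.png',cv2.resize(p[190:290,240:355,::-1],(690,600),interpolation=cv2.INTER_CUBIC))
E
```

```text
pos [0.5139 0.0187 0.052 ] dock [-116.6   -1.8] zhead 83.7 gap 0.0002 t 14.275
shift units (current axes) [ 0.06  1.43 -0.15] (final axes) [ 0.06  1.43 -0.15] turn units [-0.    0.02 -0.01]
[0.0924544  0.1310445  0.12424559]
```

View pics/s8c.png

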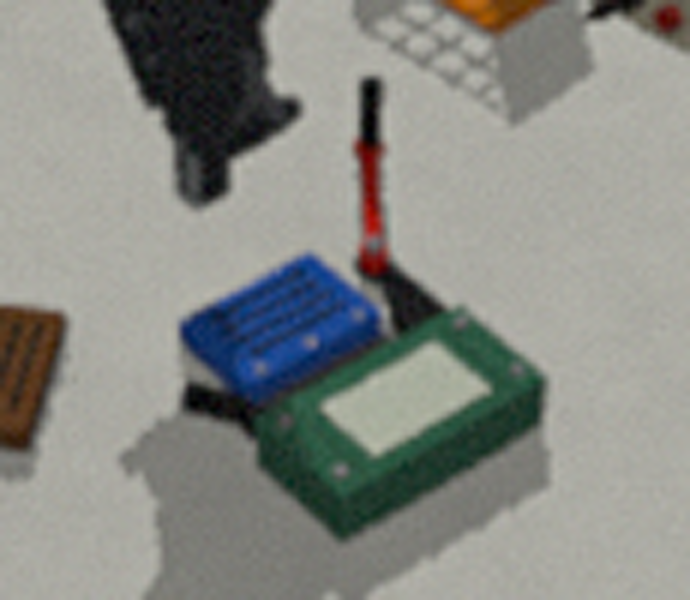

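Emit:
carry_out([
  [0,[0.06,0.7,0],[0,0,0]],
  [0,[0,0.7,0],[0,0,0]],
  [0,[0,0,-0.3],[0,0,0]],
  [0,[0,0,-0.2],[0,0,0]],
  [0,[0,0,-0.2],[0,0,0]],
  [0,[0,0,-0.2],[0,0,0]],
  [0,[0,0,-0.2],[0,0,0]],
  [0,[0,0,-0.1],[0,0,0]],
  [0,[0,0,0],[0,0,0]],
])

```text
t: 15.45
eef_pos: [0.5119, -0.0209, 0.0108]
ee_rot: [-1.569, 0.09, -0.091]
force: [-0.0, 0.5, 0.2]
finger_gap: 0.0003
```

```bash
python3 - <<'E'
from h import *
delta([*d2w(-73,0),.009],83.5); print(env.state()['force'])
p,d=cap('scene','s9'); cv2.imwrite('pics/s9c.png',cv2.resize(p[190:290,240:355,::-1],(690,600),interpolation=cv2.INTER_CUBIC))
E
```

```text
pos [ 0.5119 -0.0209  0.0108] dock [-76.9   0.8] zhead 83.4 gap 0.0003 t 15.45
shift units (current axes) [-0.03  0.06 -0.13] (final axes) [-0.03  0.06 -0.13] turn units [ 0.   -0.01  0.  ]
[-0.04771867  0.53338005  0.15804184]
```

View pics/s9c.png

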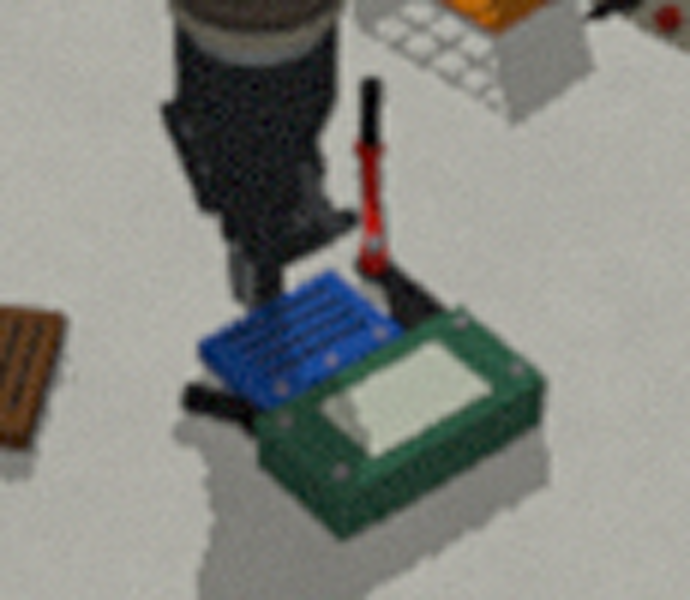

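Emit:
carry_out([
  [0,[0,0,-0.1],[0,0,0]],
  [0,[0,0,-0.1],[0,0,0]],
  [0,[0,0,0],[0,0,0]],
])

```text
t: 15.88
eef_pos: [0.5109, -0.0271, 0.0107]
ee_rot: [-1.569, 0.091, -0.09]
force: [-0.1, 0.1, -0.4]
finger_gap: 0.0001
```

Emit:
carry_out([
  [0,[0,0,-0.1],[0,0,0]],
  [0,[0,0,0],[0,0,0]],
])

```text
t: 16.12
eef_pos: [0.5106, -0.0301, 0.0107]
ee_rot: [-1.569, 0.091, -0.09]
force: [0.8, -0.2, -0.4]
finger_gap: 0.0004
```

Emit:
carry_out([
  [0,[0,0,-0.1],[0,0,0]],
  [0,[0,0,0],[0,0,0]],
])

```text
t: 16.38
eef_pos: [0.5104, -0.0329, 0.0108]
ee_rot: [-1.569, 0.091, -0.091]
force: [0.3, -0.4, 0.0]
finger_gap: 0.0001
```

```bash
python3 - <<'E'
from h import *
delta([*d2w(-73,0),.009],83.5); print(env.state()['force'])
p,d=cap('scene','s10'); cv2.imwrite('pics/s10c.png',cv2.resize(p[190:290,240:355,::-1],(690,600),interpolation=cv2.INTER_CUBIC))
E
```

```text
pos [ 0.5104 -0.0329  0.0108] dock [-64.9   0.7] zhead 83.4 gap 0.0001 t 16.375
shift units (current axes) [-0.02  0.06  0.27] (final axes) [-0.02  0.06  0.27] turn units [ 0.   -0.01  0.  ]
[ 0.30058858 -0.38976837  0.00735188]
```

View pics/s10c.png

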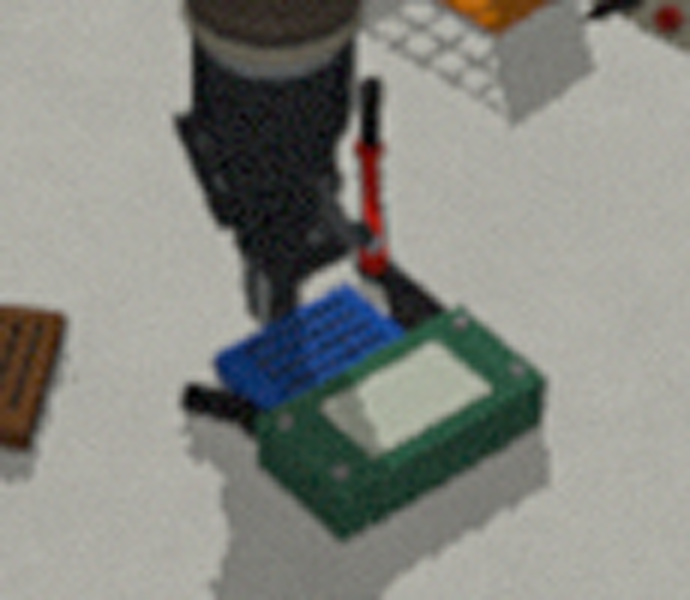

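Emit:
carry_out([
  [0,[0,0,-0.1],[0,0,0]],
  [0,[0,0,0],[0,0,0]],
])

```text
t: 16.68
eef_pos: [0.5103, -0.0338, 0.0108]
ee_rot: [-1.567, 0.089, -0.089]
force: [0.8, 5.5, -1.1]
finger_gap: 0.0001
```

Emit:
carry_out([
  [0,[0,0,-0.1],[0,0,0]],
  [0,[0,0,0],[0,0,0]],
])

```text
t: 16.92
eef_pos: [0.5103, -0.034, 0.0108]
ee_rot: [-1.565, 0.087, -0.087]
force: [1.7, 14.1, -1.3]
finger_gap: -0.0
```

Emit:
carry_out([
  [0,[0,0,0.4],[0,0,0]],
  [0,[0,0,0.6],[0,0,0]],
  [0,[0,-0.8,0.6],[0,0,0]],
  [0,[0,-0.8,0.9],[0,0,0]],
  [0,[0,-0.8,0.9],[0,0,0]],
  [0,[0,0,0.9],[0,0,0]],
  [0,[0,0,0.9],[0,0,0]],
  [0,[0,0,0.9],[0,0,0]],
  [0,[0,0,0],[0,0,0]],
])

```text
t: 18.05
eef_pos: [0.5306, 0.1465, 0.0826]
ee_rot: [-1.568, 0.087, -0.087]
force: [-0.6, -0.5, 0.5]
finger_gap: 0.0003
```

```bash
python3 - <<'E'
from h import *
T=Cam('top');S=Cam('scene')
p,d=cap('scene','s11'); cv2.imwrite('pics/s11c.png',cv2.resize(p[190:290,240:355,::-1],(690,600),interpolation=cv2.INTER_CUBIC))
p,d=cap('top','t11'); cv2.imwrite('pics/t11c.png',cv2.resize(p[190:270,265:345,::-1],(600,600),interpolation=cv2.INTER_CUBIC))
delta([*d2w(-135,160),.1],83.5); print(env.state()['force'])
for a in np.arange(2.6,0,-.2): print(round(a,2), (-68-80*np.sin(a)).round(1),(66-80*np.cos(a)).round(1))
E
```

```text
pos [0.5305 0.1434 0.0826] dock [-242.3    0.7] zhead 83.5 gap -0.0 t 18.15
shift units (current axes) [ 5.31 -0.58 -3.57] (final axes) [ 5.31 -0.58 -3.58] turn units [ 0. -0. -0.]
[-0.30608366 -0.79613244 -0.424894  ]
2.6 -109.2 134.6
2.4 -122.0 125.0
2.2 -132.7 113.1
2.0 -140.7 99.3
1.8 -145.9 84.2
1.6 -148.0 68.3
1.4 -146.8 52.4
1.2 -142.6 37.0
1.0 -135.3 22.8
0.8 -125.4 10.3
0.6 -113.2 -0.0
0.4 -99.2 -7.7
0.2 -83.9 -12.4
```

View pics/s11c.png

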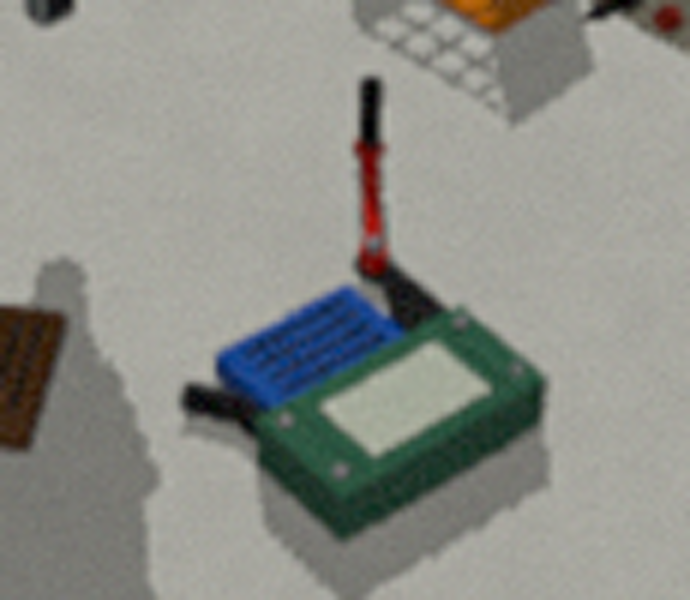

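View pics/t11c.png

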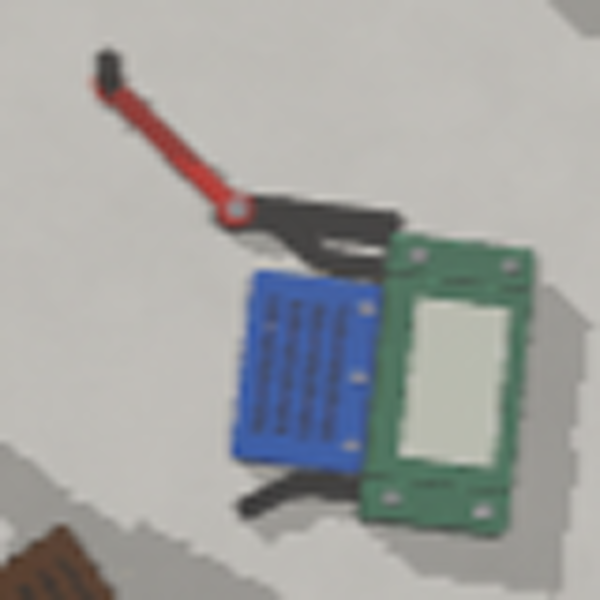

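```bash
python3 - <<'E'
from h import *
T=Cam('top');S=Cam('scene')
f=lambda x,y:(265+x/7.5-.45,190+y/7.5-.45)
for n,q,h in(('back+y',f(256,271),.016),('back-y',f(232,458),.016),('front+y',f(384,285),.016),('pivot',f(237,208),.015),('pegtop',f(107,56),.056)): print(n,w2d(T.plane([q],h)[0]).round(1))
g=lambda x,y:(240+x/6-.4,190+y/6-.4)
X,e=tri(T,f(107,56),S,g(370,83)); print(X,e,w2d(X)); v=w2d(X)-[-68,66]; print('angle',np.arctan2(-v[0],-v[1]),np.hypot(*v))
E
```

```text
back+y [-54.7  40.1]
back-y [-55.3 -42.5]
front+y [ 1.6 41.1]
pivot [-66.2  67. ]
pegtop [-130.4  118.2]
[0.6345695  0.0197081  0.05170301] 0.002587777109208984 [-131.21796376  118.0742036 ]
angle 2.2598371220682654 81.90380712651043
```

```bash
python3 - <<'E'
from h import *
T=Cam('top'); z=np.load('t11.npz'); W=world(T,z['d'])
q=d2w(-114,138); print('target',q)
S=Cam('scene'); z2=np.load('s11.npz'); W2=world(S,z2['d'])
for w in(W,W2):
    m=(w[...,2]>.02)&(w[...,2]<.3)&(abs(w[...,0]-q[0])<.12)&(abs(w[...,1]-q[1])<.15)
    P=w[m]; 
    for x0 in np.arange(.55,.78,.02):
        k=P[(P[:,0]>=x0)&(P[:,0]<x0+.02)]
        if len(k): print(x0.round(2),len(k),'y',k[:,1].min().round(3),k[:,1].max().round(3),'z',k[:,2].max().round(3))
E
```

```text
target [6.52418082e-01 3.45148047e-04]
0.55 48 y -0.149 -0.103 z 0.04
0.57 3 y -0.042 -0.038 z 0.021
0.59 1 y -0.008 -0.008 z 0.022
0.61 11 y 0.012 0.021 z 0.056
0.63 9 y 0.012 0.022 z 0.061
0.69 12 y -0.149 -0.142 z 0.067
0.71 25 y -0.149 -0.141 z 0.069
0.73 39 y -0.149 0.149 z 0.071
0.75 106 y -0.147 0.149 z 0.067
0.77 10 y -0.15 0.128 z 0.067
0.55 70 y -0.149 0.127 z 0.292
0.57 1 y -0.045 -0.045 z 0.023
0.61 21 y 0.009 0.022 z 0.055
0.63 17 y 0.011 0.025 z 0.055
0.69 9 y -0.149 -0.146 z 0.06
0.71 12 y -0.149 -0.144 z 0.063
0.73 22 y -0.149 0.15 z 0.062
0.75 109 y -0.149 0.15 z 0.064
0.77 21 y -0.149 0.15 z 0.063
```

Emit:
carry_out([
  [0,[0.7,-0.2,-0.7],[0,0,0]],
  [0,[0.8,0,-0.7],[0,0,0]],
  [0,[0.8,0,-0.7],[0,0,0]],
  [0,[0.8,0,-0.7],[0,0,0]],
  [0,[0.8,0,-0.8],[0,0,0]],
  [0,[0.7,0,-0.7],[0,0,0]],
  [0,[0,0,0],[0,0,0]],
])

```text
t: 19.02
eef_pos: [0.6536, -0.0052, 0.0887]
ee_rot: [-1.571, 0.094, -0.095]
force: [0.4, 0.6, -0.4]
finger_gap: -0.0
```

```bash
python3 - <<'E'
from h import *
delta([*d2w(-114,138),.032],83.5)
p,d=cap('scene','s12'); cv2.imwrite('pics/s12c.png',cv2.resize(p[170:290,240:360,::-1],(600,600),interpolation=cv2.INTER_CUBIC))
E
```

```text
pos [ 0.6536 -0.0052  0.0887] dock [-108.6  139.8] zhead 83.1 gap -0.0 t 19.025
shift units (current axes) [-0.06  1.89  0.18] (final axes) [-0.06  1.89  0.18] turn units [ 0.01 -0.04  0.  ]
```

View pics/s12c.png

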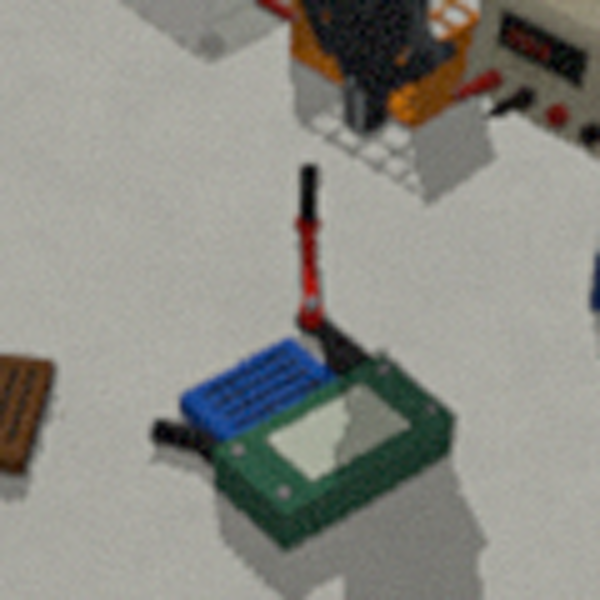

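Emit:
carry_out([
  [0,[0,0.6,0],[0,0,0]],
  [0,[0,0.7,0],[0,0,0]],
  [0,[0,0.6,0],[0,0,0]],
  [0,[-0.4,0,0.4],[0,0,0]],
  [0,[-0.5,0,0.4],[0,0,0]],
  [0,[-0.7,0,0.4],[0,0,0]],
  [0,[-0.8,0,0.15],[0,0,0]],
  [0,[-0.8,0,-0.1],[0,0,0]],
  [0,[-0.7,0,-0.3],[0,0,0]],
  [0,[-0.4,0,-0.35],[0,0,0]],
  [0,[0,0,0],[0,0,0]],
])

```text
t: 20.45
eef_pos: [0.5264, 0.0319, 0.0324]
ee_rot: [-1.568, 0.09, -0.091]
force: [0.2, 0.4, 0.7]
finger_gap: 0.0003
```

```bash
python3 - <<'E'
from h import *
delta([*d2w(-97,-9),.032],83.5);print(env.state()['force'])
p,d=cap('scene','s13'); cv2.imwrite('pics/s13c.png',cv2.resize(p[170:290,240:360,::-1],(600,600),interpolation=cv2.INTER_CUBIC))
E
```

```text
pos [0.5264 0.0319 0.0324] dock [-131.1    9.2] zhead 83.4 gap 0.0003 t 20.45
shift units (current axes) [-0.6   0.01 -1.14] (final axes) [-0.61  0.01 -1.14] turn units [-0.   -0.01  0.  ]
[0.16716843 0.36878357 0.66246096]
```

View pics/s13c.png

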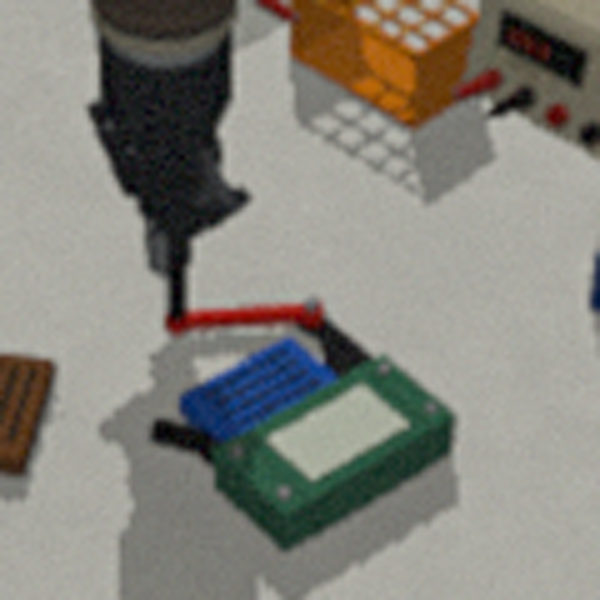

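Keeper following well (arm end at crop (175,322)). Continue to shut.

Emit:
carry_out([
  [0,[-0.25,0,-0.35],[0,0,0]],
  [0,[-0.2,0,-0.4],[0,0,0]],
  [0,[-0.15,0,-0.4],[0,0,0]],
  [0,[-0.05,0,-0.3],[0,0,0]],
  [0,[-0.05,0,-0.15],[0,0,0]],
  [0,[0,0,0],[0,0,0]],
])

```text
t: 21.25
eef_pos: [0.5021, -0.0101, 0.0319]
ee_rot: [-1.565, 0.087, -0.09]
force: [4.1, 11.6, -4.2]
finger_gap: -0.0003
```

Emit:
carry_out([
  [0,[0,0,-0.1],[0,0,0]],
  [0,[0,0,0],[0,0,0]],
])

```text
t: 21.5
eef_pos: [0.502, -0.0105, 0.0319]
ee_rot: [-1.563, 0.085, -0.088]
force: [4.5, 20.1, -4.9]
finger_gap: 0.0002
```

Emit:
carry_out([
  [0,[0,0,0.5],[0,0,0]],
  [0,[0,0,0.8],[0,0,0]],
  [0,[0,-0.6,0.9],[0,0,0]],
  [0,[0,-0.9,0.9],[0,0,0]],
  [0,[0,-0.9,0.9],[0,0,0]],
  [0,[0,-0.9,0.9],[0,0,0]],
  [0,[0,0,0.9],[0,0,0]],
  [0,[0,0,0.9],[0,0,0]],
  [0,[0,0,0],[0,0,0]],
])

```text
t: 22.62
eef_pos: [0.5231, 0.1855, 0.1305]
ee_rot: [-1.569, 0.088, -0.088]
force: [-0.2, 0.5, 0.4]
finger_gap: 0.0002
```

```bash
python3 - <<'E'
from h import *
p,d=cap('scene','s14'); cv2.imwrite('pics/s14c.png',cv2.resize(p[190:290,240:355,::-1],(690,600),interpolation=cv2.INTER_CUBIC))
p,d=cap('top','t14'); cv2.imwrite('pics/t14c.png',cv2.resize(p[190:270,265:345,::-1],(600,600),interpolation=cv2.INTER_CUBIC)); cv2.imwrite('pics/t14.png',p[:,:,::-1])
print(env.state()['force'],env.state()['eef_pos'])
E
```

```text
[0.45485291 0.30711805 0.2710464 ] [0.52314921 0.1825888  0.13051121]
```

View pics/s14c.png

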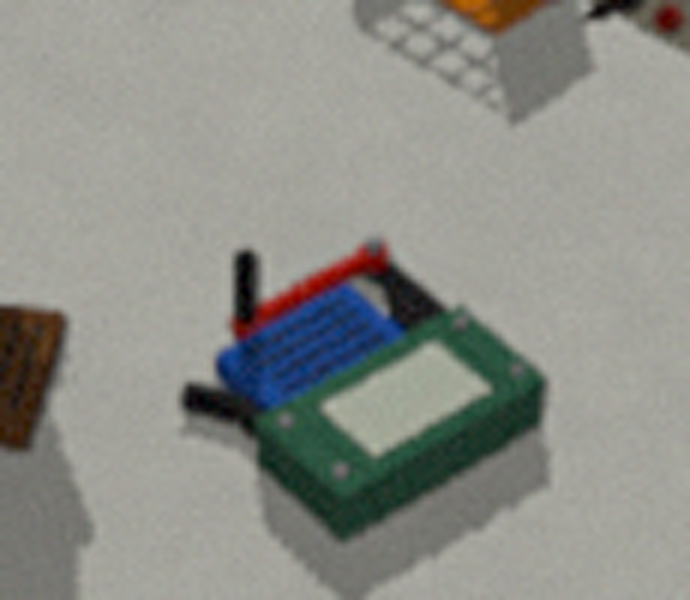

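View pics/t14c.png

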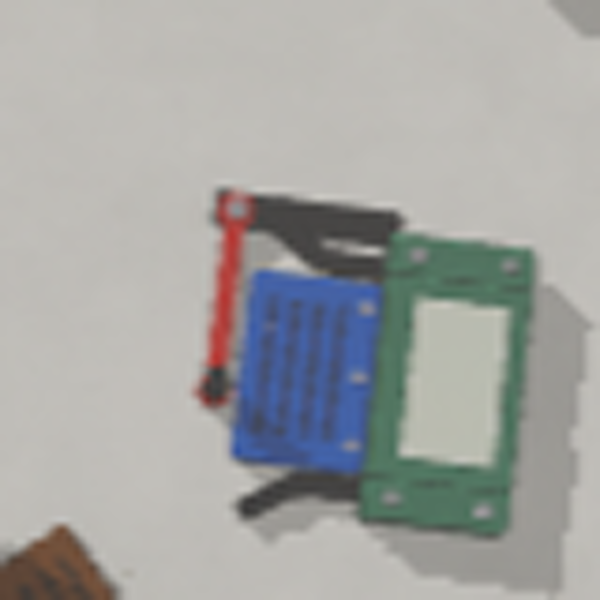

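View pics/t14.png

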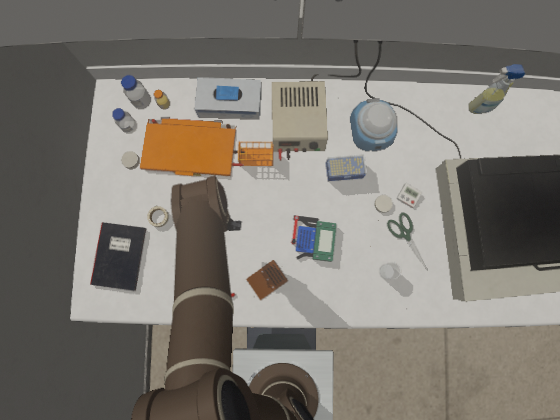

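```bash
python3 - <<'E'
from h import *
T=Cam('top');S=Cam('scene')
f=lambda x,y:(265+x/7.5-.45,190+y/7.5-.45); g=lambda x,y:(240+x/6-.4,190+y/6-.4)
pv=w2d(T.plane([f(237,208)],.015)[0]); X,e=tri(T,f(215.5,376),S,g(246,255)); k=w2d(X); print(pv,k,X[2],e,'angle',np.arctan2(-(k-pv)[0],-(k-pv)[1]))
p=np.load('t14.npz')['p']; m=m2(p,'red'); R=np.zeros_like(m);R[212:243,288:300]=1; v,u=np.nonzero(m&R)
P=np.array([w2d(a) for a in T.plane(np.c_[u,v],.015)]); vx,vy,_,_=cv2.fitLine(P.astype(np.float32),cv2.DIST_HUBER,0,.01,.01).ravel(); print('red line angle',np.arctan(vx/vy), len(u))
b=m2(p,'blue'); R[:]=0;R[215:265,290:320]=1; v,u=np.nonzero(cv2.morphologyEx(b&R,cv2.MORPH_CLOSE,np.ones((3,3)))); P=np.array([w2d(a) for a in T.plane(np.c_[u,v],.016)]); print(P.min(0),P.max(0),P.mean(0))
E
```

```text
[-66.2413308   67.03909302] [-67.48604625 -12.46676962] 0.05342458193502442 0.00020920880742597662 angle 0.015654364684550816
red line angle -0.03746946 52
[-55.20209323 -41.88663351] [ 0.96873975 40.50403786] [-27.02917855  -0.99906679]
```

```bash
python3 - <<'E'
from bench import env
print(env.finish_job())
E
```

```text
the job is handed in; nothing more can be done
None
```

The scraper is fully home in the dock with the keeper shut behind it, and the job was handed in at about 23 s of the 72 s allowed.

- **Keeper open:** I swung it to about 2.26 rad, well clear of the way in.
- **Scraper:** I gripped the handle and slid it flat along the worktop without raising it, straightening it until the blade was in the slot. I then let go and pushed it from behind with closed fingers. It stopped against the block, with the force rising from about 0 to 14 N.
- **Keeper shut:** I swung it back until it met its stop, where the force reached 20 N, then moved the arm clear.

**Last checks:**
- **Handle:** It spans x from -55 to +1 mm in my dock frame. That frame reads about 2 mm too far in (the pivot shows at -66 instead of -68 mm), so this fits the handle being against the block.
- **Keeper angle:** Two measurements disagreed slightly. The peg gave +0.016 rad and the red arm's line gave -0.037 rad. Both are within pixel error of 0, and the rising force at the stop agrees.
- **Everything else:** The other things look to be where they started in the last top view, and the brown look-alike was not touched. The tool force read about zero.

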